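# Shut the steel box and lock its cam latch

### The job

Shut the lid of the steel box, then lock it: swing the latch handle on the front ledge clockwise (seen from above) until it has climbed its cam and dropped into its low notch, and leave it there. The notch cannot be seen and lies at a different angle on every box, so feel for it and push gently: do not force the handle against the stop behind the notch or press hard on the lid. Leave everything else on the worktop where it is.

Things in the scene. Friction and masses are not known exactly. Their poses are not given: they have to be found in the camera images.
- steel_box: Fixed open steel box 170 (x) x 240 (y) x 90 mm high, walls 4 mm. Origin: centre of its underside, on the worktop; x to the hinge side (away from the robot), y left, z up. In front of it a ledge 74 x 84 x 70 mm high carries a round housing (72 mm across, top at z 97 mm) centred at box x -122 mm, y 0, in which the latch cam is hidden.
- lid (a joint): Lid angle (rad): 0 shut, grows opening, starts 0.9 to 1.25. Flat steel sheet 174 x 244 x 6 mm hinged on the rear rim (hinge line box x +85, z 90 mm, along box y); shut, its outer face is at z 96 mm. Stiff hinge: stays where left; 1 to 4 N near the front edge moves it. Push the outer face (it looks back and up) forward and down. Over 30 N on the lid is too hard.
- lid_front_edge (a point): Middle of the lid's front edge on its outer face, 170 mm from the hinge line; axes of the lid (x toward the hinge, z out of the outer face).
- latch_axis (a point): Fixed point on the upright latch axis at mid-height of the parked arm (box x -122, y 0, z 110 mm), box axes. Hidden cam, by clockwise turn (from above) of the arm from box +y: ramp begins at 0.2 to 1.2 rad, lifts the handle 6 mm in 0.6 rad against a spring (about 25 N down); short level piece; 12 mm drop into the notch, which holds the arm at 1.1 to 2.2 rad with about 0.1 rad play.
- latch_handle: Latch handle: level steel arm 16 mm wide, 8 mm thick, with an upright knob at its end. Origin on the latch axis at mid-arm; own y along the arm to the knob. Starts along box +y or up to 0.2 rad clockwise of it. Turning it takes 2 to 9 N along the arc at the knob; a solid stop lies right behind the notch. Over 30 N of the fingers is too hard. Held tight at one height it cannot rise or drop.
- knob (a point): Point on the centre line of the handle's black upright knob, 75 mm from the latch axis. Knob 18 mm in diameter (15 mm in its top 6 mm), 44 mm tall above the arm; this point is 22 mm above the arm's upper face. In the box frame it is at z 136 mm parked, 142 mm on top of the cam, 130 mm in the notch. Let the knob slide up and down between the fingers.
- spoon: Canteen spoon, 39 x 186 x 15 mm, loose inside the box. To be left alone.
- fork: Canteen fork, 23 x 186 x 12 mm, loose inside the box. To be left alone.
- salt: White salt shaker, 43 mm across, 73 mm high, origin at its underside, standing right of the latch ledge. To be left alone.
- mug_near: White mug, 74 x 106 x 92 mm, origin at its underside, right of the box. To be left alone.
- tape: Roll of tape lying flat, 96 mm across, 25 mm high. To be left alone.
- timer_near: Wind-up kitchen timer, 62 mm across, 44 mm high. To be left alone.
- thermometer: Probe thermometer lying flat, 24 x 144 x 22 mm, right of the timer. To be left alone.

How it is judged:
By the outcome, as a careful person would: the job done as asked, in the order asked, and still so for the second after the job is handed in, with the robot touching nothing.
It also fails if it takes over 69 s, if anything falls off the work surface, if the arm or the gripper's body presses on something with over 40 N, if the wrist force passes 120 N, or if a joint passes its speed limit or range.

### The arm

A 6-joint arm with a two-finger parallel gripper is mounted at the origin on a cart in front of the work surface, level with it; the furniture and walls round the work are solid. World frame = base frame: x ahead of the robot, y to its left, z up, the work surface at z = 0. Lengths are in m, angles in rad, forces in N, time in s.
With the tool pointing down it reaches from about 0.425 to 0.95 m from the base axis. Payload 3.5 kg.
Tool frame: the origin (TCP) lies midway between the tips of the shut fingers; the grasp point (between the pads) lies 19 mm behind it; z points along the fingers, y is the line along which they close (so a half turn about z gives the same grasp; the last joint's range is limited). The gripper opens to 85 mm and grips with 20 to 120 N. Pads are 22 mm wide; open, the fingers measure 114 mm over their backs; the gripper's body (76 mm by 85 mm) begins 54 mm behind the grasp point. The pads swing forward as they close: fully open they stand 13 mm farther back than shut.
Start: joints at [-1.318, 0.286, 1.577, -0, 1.279, -0.15], TCP at [0.265, -0.621, 0.231] pointing down, gripper open.
Joint ranges: [-2.77, 2.77], [-0.9, 2.22], [0.21, 2.48], [-1.53, 4.67], [0.24, 2.81], [-2.84, 2.84]. Speed limits (rad/s): [2.79, 2.79, 3.14, 3.14, 3.14, 3.14].

### API

Orientations are given as a unit quaternion [x, y, z, w].
In Python, from plant import get_state, read_camera, ctrl gives the robot as it stands.
- The arm moves only by the shell command python3 -m crank 'ROWS' [FORCE]. ROWS is JSON, a list of rows, each a list of 3 entries, a list of its own where there are three numbers: the shift along the tool's x, y, z in mm, then the turn about the tool's z in degrees, then the closure in counts, from 0 (fully open) to 255 (shut). In form: [[[tx, ty, tz], yaw, claw], ...]. A call has 1 to 10 rows; each row is the pose to reach, as a shift and turn from the pose commanded when the call began, along the tool's axes at that moment; what a row does not reach only later rows make up. A row lasts 1/10 s, in which the tool goes at most 50 mm and 8.59 degrees, less where a joint would pass 70% of its speed; a pose out of reach is approached as far as the arm can. A call with a gripper value outside its range is refused whole. The fingers move at their own pace and stop on an object; FORCE is the grip in N (left out, the last holds). Time passes only in rows, so rows that repeat a pose let the fingers close. It gives the time, the measured TCP pose, the force, the opening and the grip force at its end, in the units of the state.
- get_state(): the state, without advancing time (a new reading comes with each control period).
- read_camera(name): name is "side" or "top"; returns a dict with "frame" (480x640x3 uint8, blue, green, red), "range_z" (480x640 float32, m along the optical axis (not along the pixel's ray), 0 where there is no reading), "vfov" (degrees; the focal length in pixels is half the picture's height over the tangent of half this angle, whatever the lens; pixels are square), "cx", "cy" (the principal point, pixels), "origin" and "orientation" of the camera in the world. Camera axes: x right, y down, z forward; pixel columns grow to the right and rows downward; lengths in m; the calibration is good to about 2 mm. A picture is of the moment at which its call begins.
- ctrl.sign_off(): hands the job in; it is judged then, once.
The state is a dict: "time": time; "qpos": joint angles; "dq": joint speeds; "joint_efforts": joint torques, N m; "eef_pos": TCP position; "tcp_rot": TCP orientation; "contact_force": force on the tool from outside, world axes, zero at the start; "wrist_torque": the same for the moment, N m; "opening": opening from 0.0 (shut) to 1.0 (fully open); "finger_force": force on a finger pad.
Only numpy, scipy, OpenCV 4.12 (cv2) and the standard library are available. Lean on these libraries where they do the work, as an engineer would, in place of code of your own. Each camera call takes 0.05 s, during which the arm holds its last target. There are 200 camera calls.

## Working session

There is one attempt and no reset: what is moved stays moved. The work goes in short steps, Python scripts to look and compute and a shell command to move; the robot and the scene stay as the last step left them, time stands still between calls to the robot, and variables do not carry over. Pictures are saved under pics/ and viewed, at most 10 in all, crops included, and the job is handed in when it is done.

```bash
ls; mkdir -p pics; cat > h.py <<'E'
import numpy as np, cv2
from scipy.spatial.transform import Rotation as R
from plant import get_state, read_camera, ctrl
def cloud(c):
    z=c["range_z"]; h,w=z.shape; f=h/2/np.tan(np.radians(c["vfov"])/2)
    v,u=np.mgrid[:h,:w]
    p=np.stack([(u-c["cx"])/f*z,(v-c["cy"])/f*z,z],-1)
    P=p@R.from_quat(c["orientation"]).as_matrix().T+np.array(c["origin"])
    P[z==0]=np.nan
    return P
def snap(n,name):
    c=read_camera(n); cv2.imwrite(f"pics/{name}.png",c["frame"]); P=cloud(c); np.save(f"pics/{name}.npy",P); return c,P
E
python3 - <<'E'
from h import *
s=get_state(); print(s)
for n in("top","side"):
    c,P=snap(n,n+"0"); print(n,c["origin"],c["orientation"],c["vfov"],c["cx"],c["cy"])
E
```

```text
pics
{'time': 0.0, 'qpos': array([-1.31799498e+00,  2.87167247e-01,  1.57820819e+00, -5.51206944e-06,
        1.27861411e+00, -1.50013446e-01]), 'dq': array([ 0.0006836 , -0.00117375,  0.00084857, -0.00037878, -0.0001564 ,
        0.00206447]), 'joint_efforts': array([-8.97251139e-04, -4.05979729e+01, -2.92626840e+01, -1.70042240e-04,
        5.75581755e-03,  1.23401125e-05]), 'eef_pos': array([ 0.26445348, -0.62030628,  0.22992925]), 'tcp_rot': array([ 9.79785138e-01,  2.00049111e-01, -6.42006420e-05, -1.19672984e-03]), 'contact_force': array([ 0.50408442, -0.11718791, -0.0373016 ]), 'wrist_torque': array([ 0.05911637,  0.02023083, -0.04140981]), 'finger_force': 0.0, 'opening': 0.9996454079769481}
top [ 0.48158838 -0.02391529  1.09391077] [-0.69604195  0.71732354 -0.02244025  0.02165585] 52.78091806174025 315.95555950607553 231.6446854451149
side [-0.03328908  0.59747773  0.79199407] [-0.32126672  0.84488434 -0.39654028  0.1603557 ] 48.75952984759763 328.4318063640631 240.28676669151955
```

View pics/top0.png

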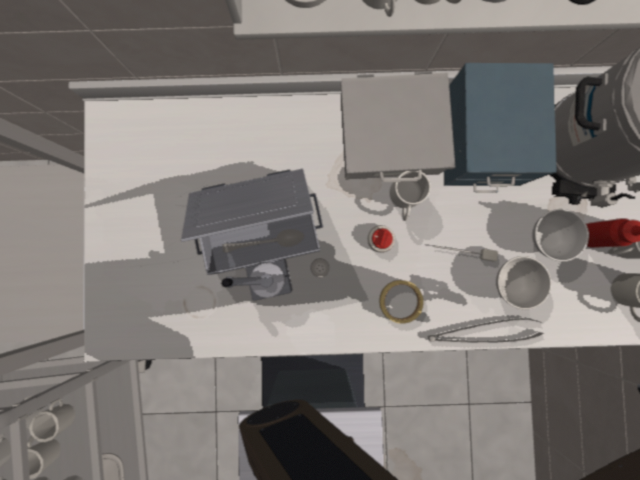

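View pics/side0.png

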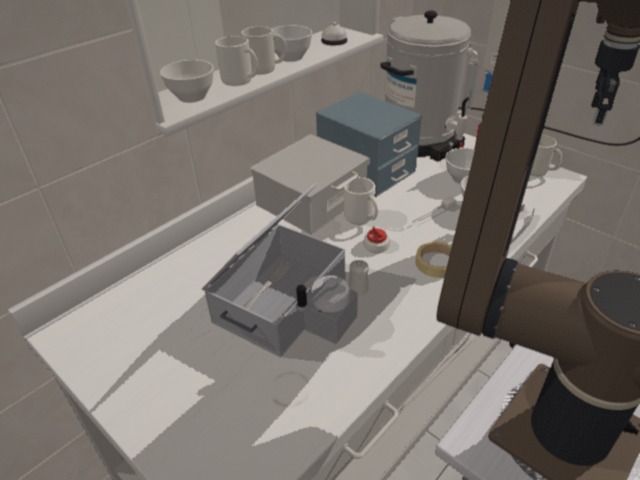

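The top view shows the open lid around (250,205), the housing at (267,280) and the black knob at (228,282). In the side view the knob is at (301,295) and the housing at (330,293).

```bash
python3 - <<'E'
from h import *
T=np.load("pics/top0.npy");S=np.load("pics/side0.npy")
it=cv2.imread("pics/top0.png");si=cv2.imread("pics/side0.png")
def st(n,p): print(n,len(p),np.nanmedian(p,0).round(4),np.nanmin(p,0).round(3),np.nanmax(p,0).round(3))
# knob: dark pixels
for n,P,I,(u0,u1,v0,v1) in(("top",T,it,(215,245,268,296)),("side",S,si,(290,312,280,310))):
    p=P[v0:v1,u0:u1].reshape(-1,3);g=I[v0:v1,u0:u1].reshape(-1,3).max(1)
    st(n+" knob",p[(g<45)&(p[:,2]>.11)])
for n,P in(("top",T),("side",S)):
    q=P.reshape(-1,3); m=(abs(q[:,0]-T[280,267,0])<.07)&(abs(q[:,1]-T[280,267,1])<.06)&(abs(q[:,2]-.097)<.004)
    p=q[m]; st(n+" housing",p)
    c,r=cv2.minEnclosingCircle((p[:,:2]*1000).astype(np.float32)); print(c,r)
    m=(abs(q[:,0]-T[280,267,0])<.07)&(abs(q[:,1]-T[280,267,1]-.03)<.1)&(q[:,2]>.103)&(q[:,2]<.12); st("arm",q[m])
# lid plane
p=T[185:225,200:300].reshape(-1,3); p=p[p[:,2]>.1]
c=np.median(p,0)
for k in range(6):
    c=p.mean(0);w=np.linalg.svd(p-c,full_matrices=False)[2][2]; d=abs((p-c)@w); p=p[d<max(.004,np.median(d)*2)]
w*=np.sign(w[2]);print("lid c",c,"n",w,len(p),"angle",np.arccos(w[2]),"yaw",np.arctan2(w[1],w[0]))
q=T[150:250,170:330].reshape(-1,3); m=abs((q-c)@w)<.006; l=q[m]; l=l[l[:,2]>.085]
yaw=np.arctan2(w[1],w[0]); ex=np.array([np.cos(yaw),np.sin(yaw),0]);ey=np.array([-ex[1],ex[0],0])
print("ex",ex); st("lid local",np.stack([l@ex,l@ey,l[:,2]],1))
print(np.percentile(l@ey,[.5,1,2,50,98,99,99.5]),np.percentile(l[:,2],[1,99]))
print("table",np.nanmedian(T[290:340,100:180,2]))
E
```

```text
top knob 68 [0.4478 0.1491 0.1539] [0.44  0.145 0.116] [0.454 0.159 0.16 ]
side knob 181 [0.4409 0.1575 0.1401] [0.436 0.148 0.115] [0.453 0.163 0.158]
top housing 700 [0.449  0.0742 0.0972] [0.413 0.029 0.093] [0.495 0.113 0.101]
(458.729736328125, 66.63310241699219) 52.35147476196289
arm 392 [0.448  0.1037 0.1139] [0.425 0.066 0.106] [0.46 0.16 0.12]
side housing 538 [0.4353 0.081  0.0962] [0.411 0.043 0.093] [0.483 0.115 0.1  ]
(446.9717102050781, 78.35438537597656) 36.74367904663086
arm 432 [0.4426 0.1096 0.1126] [0.433 0.064 0.104] [0.46  0.165 0.12 ]
lid c [0.59632773 0.1017413  0.17358836] n [0.76979054 0.14326123 0.62201185] 3656 angle 0.8994868558300113 yaw 0.18399919051203212
ex [0.98311985 0.18296271 0.        ]
lid local 5926 [ 0.6053 -0.0044  0.1731] [ 0.556 -0.126  0.087] [0.672 0.118 0.232]
[-0.12442588 -0.12317305 -0.12069829 -0.00444003  0.11237319  0.11474748
  0.11599031] [0.09278759 0.22915932]
table 0.0001328783991834115
```

```bash
python3 -m crank '[[[0,0,-50],0,255],[[0,0,-100],0,255],[[307,-267,-110],6,255],[[307,-267,-110],6,255],[[307,-267,-110],6,255],[[307,-267,-110],6,255],[[307,-267,-110],6,255],[[307,-267,-110],6,255],[[307,-267,-110],6,255],[[307,-267,-110],6,255]]' 40; python3 -c "
from h import *
s=get_state();p=s['eef_pos'];r=R.from_quat(s['tcp_rot'])
d=np.array([.620,.111,.32])-p;print(r.inv().apply(d)*1e3, np.arctan2(*r.as_matrix()[[1,0],0]))"
```

```text
time: 1.1
eef_pos: [0.4396, -0.2592, 0.3407]
tcp_rot: [0.989, 0.148, -0.0, -0.0]
contact_force: [-0.5, 0.8, -0.1]
opening: 0.002
finger_force: 0.0
[ 281.03224037 -300.95768725   20.86157071] 0.297704311431862
```

```bash
python3 -m crank '[[[281,-301,0],6.5,255],[[281,-301,0],6.5,255],[[281,-301,0],6.5,255],[[281,-301,0],6.5,255],[[281,-301,0],6.5,255],[[281,-301,0],6.5,255],[[281,-301,0],6.5,255],[[281,-301,0],6.5,255],[[281,-301,0],6.5,255],[[281,-301,40],6.5,255]]' 40; python3 -c "
from h import *
s=get_state();p=s['eef_pos'];r=R.from_quat(s['tcp_rot'])
d=np.array([.620,.111,.21])-p;print(r.inv().apply(d)*1e3, np.arctan2(*r.as_matrix()[[1,0],0]))
c,P=snap('side','side1')"
```

```text
time: 2.1
eef_pos: [0.6228, 0.1113, 0.3071]
tcp_rot: [0.996, 0.094, 0.006, 0.0]
contact_force: [-0.1, -0.5, 1.0]
opening: 0.0
finger_force: 0.0
[-4.02783566 -0.44204998 97.0623039 ] 0.18811358141843554
```

View pics/side1.png

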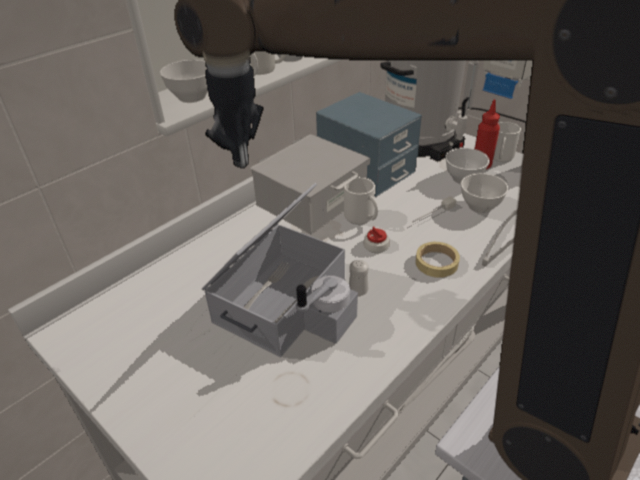

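The side view shows the shut gripper at (240,150), behind and above the lid, whose front edge runs (315,187)–(210,285). The knob at (301,295) is unchanged.

```bash
python3 -m crank '[[[0,0,45],0,255],[[0,0,89],0,255],[[-20,0,89],0,255],[[-35,0,89],0,255],[[-42,0,90],0,255],[[-49,0,93],0,255],[[-55,0,97],0,255],[[-61,0,102],0,255],[[-67,0,109],0,255],[[-67,0,109],0,255]]'
python3 -m crank '[[[-6,0,7],0,255],[[-12,0,15],0,255],[[-18,0,24],0,255],[[-22,0,33],0,255],[[-27,0,42],0,255],[[-31,0,51],0,255],[[-31,0,51],0,255]]'
```

```text
time: 3.15
eef_pos: [0.5521, 0.0965, 0.1908]
tcp_rot: [0.996, 0.092, -0.002, -0.0]
contact_force: [0.3, -0.0, 0.7]
opening: 0.001
finger_force: 0.0
time: 3.85
eef_pos: [0.5214, 0.091, 0.1389]
tcp_rot: [0.996, 0.092, -0.002, -0.0]
contact_force: [-0.1, 0.4, 0.3]
opening: -0.001
finger_force: 0.0
```

```bash
python3 -c "
from h import *
c,P=snap('side','side2')"
```

```text
(no output)
```

View pics/side2.png

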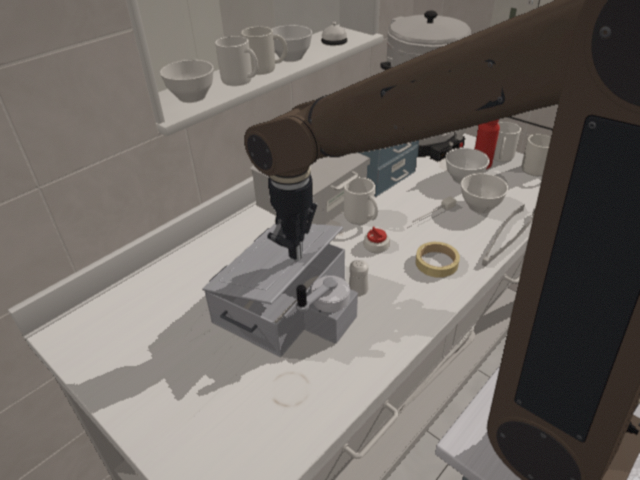

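The lid is following the finger at (297,250) and is now about 0.3 rad open. I'll carry on gently.

```bash
cat > chk.py <<'E'
import sys; from plant import get_state; import numpy as np
f=np.array(get_state()["contact_force"]); sys.exit(int(np.linalg.norm(f)>float(sys.argv[1])))
E
python3 -m crank '[[[-2,0,8],0,255],[[-4,0,16],0,255],[[-6,0,24],0,255],[[-7,0,32],0,255],[[-7,0,38],0,255],[[-8,0,40],0,255],[[-8,0,40],0,255]]'
python3 chk.py 6 && python3 -m crank '[[[0,0,1],0,255],[[0,0,2],0,255],[[0,0,2],0,255]]' && python3 chk.py 6 && python3 -m crank '[[[0,0,1],0,255],[[0,0,1],0,255]]' && python3 chk.py 6 && python3 -m crank '[[[0,0,1],0,255],[[0,0,1],0,255]]' && python3 chk.py 6 && python3 -m crank '[[[0,0,1],0,255],[[0,0,1],0,255]]'
```

```text
time: 4.6
eef_pos: [0.5148, 0.0896, 0.1004]
tcp_rot: [0.996, 0.092, -0.001, -0.0]
contact_force: [-0.7, -0.1, -0.1]
opening: 0.001
finger_force: 0.0
time: 4.9
eef_pos: [0.5152, 0.0896, 0.0992]
tcp_rot: [0.996, 0.092, -0.0, -0.0]
contact_force: [0.7, -0.0, -0.3]
opening: 0.0
finger_force: 0.1
time: 5.1
eef_pos: [0.5153, 0.0896, 0.0982]
tcp_rot: [0.996, 0.092, -0.0, -0.0]
contact_force: [-1.6, 0.3, 1.3]
opening: 0.0
finger_force: 0.5
time: 5.3
eef_pos: [0.5153, 0.0896, 0.0971]
tcp_rot: [0.996, 0.092, -0.0, -0.0]
contact_force: [-0.7, 0.0, 0.4]
opening: -0.004
finger_force: 0.5
time: 5.5
eef_pos: [0.5154, 0.0895, 0.0961]
tcp_rot: [0.996, 0.092, 0.0, -0.0]
contact_force: [-0.2, -0.3, 1.0]
opening: -0.001
finger_force: 0.6
```

```bash
python3 -m crank '[[[0,0,1],0,255],[[0,0,1],0,255]]' && python3 chk.py 5 && python3 -m crank '[[[0,0,1],0,255],[[0,0,1],0,255]]' && python3 chk.py 5 && python3 -m crank '[[[0,0,0.5],0,255],[[0,0,0.5],0,255]]' && python3 chk.py 5 && python3 -m crank '[[[0,0,0.5],0,255],[[0,0,0.5],0,255]]'&& python3 chk.py 5 && python3 -m crank '[[[0,0,0.5],0,255],[[0,0,0.5],0,255]]'
```

```text
time: 5.7
eef_pos: [0.5154, 0.0895, 0.096]
tcp_rot: [0.996, 0.092, -0.0, -0.0]
contact_force: [-3.6, -0.6, 6.3]
opening: 0.004
finger_force: 3.0
```

```bash
python3 -m crank '[[[0,0,-40],0,255],[[0,0,-80],0,255],[[0,0,-120],-8,200],[[-56,-76,-120],-16,160],[[-56,-76,-120],-24,160],[[-56,-76,-120],-32,160],[[-56,-76,-120],-40,160],[[-56,-76,-120],-48,160],[[-56,-76,-120],-56,160],[[-56,-76,-120],-64,160]]' ; python3 -m crank '[[[0,0,0],-8,160],[[0,0,0],-16,160],[[0,0,0],-17.7,160],[[0,0,0],-17.7,160]]'
python3 - <<'E'
from h import *
s=get_state();r=R.from_quat(s['tcp_rot']);print(np.arctan2(*r.as_matrix()[[1,0],0]),s['opening']*85)
c,P=snap('side','side3');c2,T=snap('top','top3')
q=np.r_[P.reshape(-1,3),T.reshape(-1,3)]
ex=np.array([.9831,.183,0]);ey=np.array([-.183,.9831,0])
L=np.stack([q@ex,q@ey,q[:,2]],1)
for x0 in(.51,.53,.56,.6,.64):
    for y0 in (-.08,.03):
        m=(abs(L[:,0]-x0)<.01)&(abs(L[:,1]-y0)<.02)&(L[:,2]>.03);print(x0,y0,m.sum(),np.median(L[m,2]))
I=c["frame"];m=(P[...,2]>.12)&(P[...,2]<.165)&(np.hypot(P[...,0]-.446,P[...,1]-.154)<.025)
p=P[m];print(len(p),np.median(p,0),p.min(0),p.max(0))
print(p[p[:,2]>.15].mean(0))
cv2.imwrite("pics/k3.png",cv2.resize(I[200:340,230:380],None,fx=4,fy=4))
E
```

```text
time: 6.7
eef_pos: [0.4464, 0.154, 0.2149]
tcp_rot: [0.794, 0.608, 0.0, 0.0]
contact_force: [0.5, 0.1, -0.2]
opening: 0.373
finger_force: 0.0
time: 7.1
eef_pos: [0.4464, 0.1539, 0.215]
tcp_rot: [0.694, 0.72, 0.0, 0.0]
contact_force: [-0.5, -0.1, 0.1]
opening: 0.374
finger_force: 0.0
1.6085626318922455 31.797868788765424
0.51 -0.08 319 0.0954984095290099
0.51 0.03 374 0.09596544247182748
0.53 -0.08 238 0.09662277504863809
0.53 0.03 358 0.09644483587153968
0.56 -0.08 208 0.09688845998678608
0.56 0.03 342 0.09632713715097374
0.6 -0.08 191 0.09702904468999574
0.6 0.03 325 0.09636311067964276
0.64 -0.08 252 0.09574552568875805
0.64 0.03 310 0.09595074036157064
185 [0.44100869 0.15721004 0.1431845 ] [0.43591722 0.14618    0.12037203] [0.45148904 0.16303122 0.15821788]
[0.44386301 0.15487482 0.15443562]
```

View pics/k3.png

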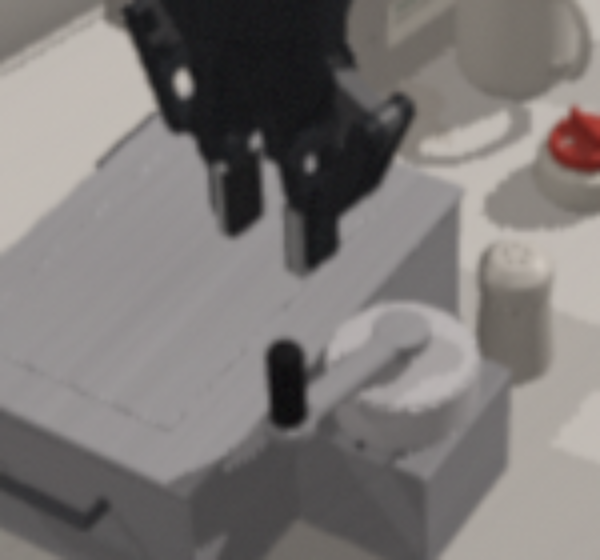

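The crop shows the lid flat shut (z ≈ 96 mm), with the open fingers right above the knob at (285,380 in the crop). Next: lower, cage the knob loosely.

```bash
python3 -m crank '[[[0,0,20],0,160],[[0,0,40],0,160],[[0,0,50],0,160],[[0,0,60],0,160]]' ; python3 chk.py 4 && python3 -m crank '[[[0,0,10],0,160],[[0,0,20],0,160],[[0,0,30],0,160],[[0,0,33],0,160],[[0,0,33],0,160]]'; python3 chk.py 4 && python3 -m crank '[[[0,0,0],0,175],[[0,0,0],0,185],[[0,0,0],0,185],[[0,0,0],0,185]]' 20; python3 chk.py 4 && python3 -m crank '[[[0,0,0],0,190],[[0,0,0],0,190],[[0,0,0],0,190]]' 20; python3 -c "
from h import *
snap('side','side4');I=cv2.imread('pics/side4.png');cv2.imwrite('pics/k4.png',cv2.resize(I[200:340,230:380],None,fx=4,fy=4))"
```

```text
time: 7.6
eef_pos: [0.4463, 0.1539, 0.1546]
tcp_rot: [0.693, 0.721, -0.0, -0.0]
contact_force: [0.7, 0.1, -0.2]
opening: 0.375
finger_force: 0.0
time: 8.1
eef_pos: [0.446, 0.1539, 0.1216]
tcp_rot: [0.693, 0.721, -0.0, -0.0]
contact_force: [-0.7, 0.9, -0.4]
opening: 0.375
finger_force: 0.0
time: 8.5
eef_pos: [0.4466, 0.154, 0.1225]
tcp_rot: [0.693, 0.721, 0.0, 0.0]
contact_force: [-0.3, 0.6, -0.1]
opening: 0.272
finger_force: 0.0
time: 8.8
eef_pos: [0.4463, 0.1539, 0.1222]
tcp_rot: [0.693, 0.721, 0.0, 0.0]
contact_force: [-0.1, 0.7, 0.0]
opening: 0.254
finger_force: 0.0
```

View pics/k4.png

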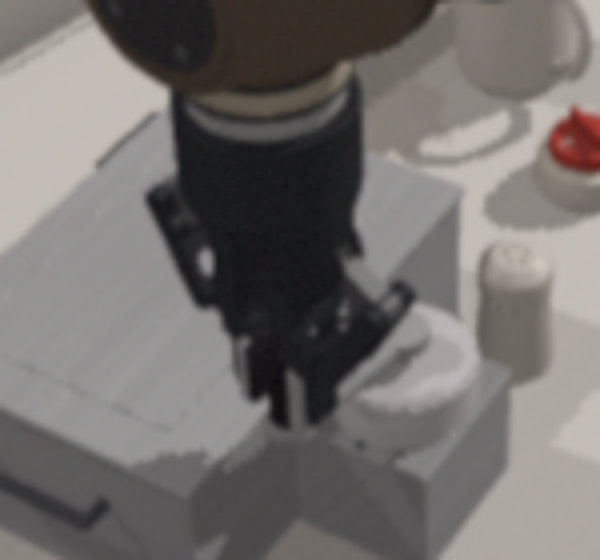

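```bash
cat > f.sh <<'E'
grep -E 'eef|contact' | tr '\n' ' '; echo
E
chmod +x f.sh
python3 -m crank '[[[0,2.6,0],2,190],[[-0.2,5.2,0],4,190],[[-0.2,5.2,0],4,190]]'|bash f.sh; python3 chk.py 12 && python3 -m crank '[[[0,2.6,0],2,190],[[-0.2,5.2,0],4,190],[[-0.2,5.2,0],4,190]]' |bash f.sh; python3 chk.py 12 && python3 -m crank '[[[0,2.6,0],2,190],[[-0.2,5.2,0],4,190],[[-0.2,5.2,0],4,190]]' |bash f.sh; python3 chk.py 12 && python3 -m crank '[[[0,2.6,0],2,190],[[-0.2,5.2,0],4,190],[[-0.2,5.2,0],4,190]]' |bash f.sh; python3 chk.py 12 && python3 -m crank '[[[0,2.6,0],2,190],[[-0.2,5.2,0],4,190],[[-0.2,5.2,0],4,190]]' |bash f.sh
```

```text
eef_pos: [0.451, 0.154, 0.1219] contact_force: [-1.8, -0.5, 1.0] 
eef_pos: [0.4564, 0.1536, 0.1219] contact_force: [-2.3, -0.6, 0.7] 
eef_pos: [0.4622, 0.1529, 0.1221] contact_force: [0.3, 1.3, -0.1] 
eef_pos: [0.4673, 0.1518, 0.1222] contact_force: [-0.9, -0.2, -0.4] 
eef_pos: [0.4723, 0.1504, 0.1222] contact_force: [-0.1, -0.3, -0.6]
```

```bash
cat > arm.py <<'E'
import sys; from h import *
s=get_state(); t=s["eef_pos"][:2]-np.array([.4497,.0791]); A=np.arctan2(t[1],t[0]); print("tool cw",round(1.755-A,3),"rad r",np.hypot(*t).round(4),"tool x cw",round(1.755-np.arctan2(*R.from_quat(s['tcp_rot']).as_matrix()[[1,0],0]),3))
for n in("side","top"):
    c,P=snap(n,"a_"+n+sys.argv[1]); d=P[...,:2]-np.array([.4497,.0791]); u=d@np.array([np.cos(A),np.sin(A)]); w=d@np.array([-np.sin(A),np.cos(A)])
    for lo,hi in((.012,.03),(.03,.045),(.045,.062)):
        m=(u>lo)&(u<hi)&(abs(w)<.02)&(P[...,2]>.0995)&(P[...,2]<.13); z=P[m][:,2]
        print(n,lo,m.sum(),"z pct",np.percentile(z,[20,50,80]).round(4) if len(z) else "", "ang off",np.round(np.median(np.arctan2(w[m],u[m])),3))
E
python3 arm.py 1
python3 -m crank '[[[0,2.6,0],2,190],[[-0.2,5.2,0],4,190],[[-0.2,5.2,0],4,190]]'|bash f.sh; python3 chk.py 12 && python3 -m crank '[[[0,2.6,0],2,190],[[-0.2,5.2,0],4,190],[[-0.2,5.2,0],4,190]]' |bash f.sh; python3 chk.py 12 && python3 -m crank '[[[0,2.6,0],2,190],[[-0.2,5.2,0],4,190],[[-0.2,5.2,0],4,190]]' |bash f.sh; python3 arm.py 2
```

```text
tool cw 0.491 rad r 0.0748 tool x cw 0.492
side 0.012 74 z pct [0.1092 0.1123 0.1131] ang off 0.272
side 0.03 65 z pct [0.1101 0.1126 0.114 ] ang off 0.15
side 0.045 52 z pct [0.1101 0.1118 0.1131] ang off 0.133
top 0.012 80 z pct [0.1114 0.1135 0.1152] ang off 0.042
top 0.03 60 z pct [0.1121 0.1141 0.1153] ang off 0.034
top 0.045 29 z pct [0.1117 0.1136 0.1149] ang off -0.02
eef_pos: [0.4772, 0.1487, 0.1223] contact_force: [-0.3, -0.2, -0.7] 
eef_pos: [0.482, 0.1465, 0.1222] contact_force: [0.2, 0.2, -0.5] 
eef_pos: [0.4861, 0.1443, 0.1222] contact_force: [-2.4, 0.7, 1.4] 
tool cw 0.693 rad r 0.0746 tool x cw 0.701
side 0.012 77 z pct [0.1095 0.1118 0.1133] ang off 0.247
side 0.03 64 z pct [0.1108 0.1122 0.1137] ang off 0.157
side 0.045 67 z pct [0.1098 0.1117 0.1135] ang off 0.122
top 0.012 85 z pct [0.1112 0.1134 0.1145] ang off 0.046
top 0.03 55 z pct [0.1122 0.1138 0.1154] ang off 0.039
top 0.045 12 z pct [0.1095 0.1135 0.1144] ang off -0.09
```

```bash

python3 -m crank '[[[0,2.6,0],2,190],[[-0.2,5.2,0],4,190],[[-0.2,5.2,0],4,190]]'|bash f.sh; python3 chk.py 12 && python3 -m crank '[[[0,2.6,0],2,190],[[-0.2,5.2,0],4,190],[[-0.2,5.2,0],4,190]]' |bash f.sh; python3 chk.py 12 && python3 -m crank '[[[0,2.6,0],2,190],[[-0.2,5.2,0],4,190],[[-0.2,5.2,0],4,190]]' |bash f.sh; python3 chk.py 12 && python3 -m crank '[[[0,2.6,0],2,190],[[-0.2,5.2,0],4,190],[[-0.2,5.2,0],4,190]]' |bash f.sh;python3 arm.py 3
```

```text
eef_pos: [0.4911, 0.1412, 0.1222] contact_force: [-0.6, -0.3, 0.1] 
eef_pos: [0.4946, 0.1385, 0.1223] contact_force: [-3.4, 1.3, 2.2] 
eef_pos: [0.4986, 0.1354, 0.1224] contact_force: [-2.3, 2.2, 1.9] 
eef_pos: [0.5022, 0.132, 0.1225] contact_force: [-3.7, 2.1, 3.6] 
tool cw 0.966 rad r 0.0746 tool x cw 0.981
side 0.012 76 z pct [0.1112 0.1133 0.1146] ang off 0.263
side 0.03 62 z pct [0.1123 0.1134 0.1149] ang off 0.152
side 0.045 78 z pct [0.1113 0.1133 0.1145] ang off 0.113
top 0.012 91 z pct [0.1094 0.1144 0.1158] ang off 0.022
top 0.03 25 z pct [0.114  0.1152 0.1171] ang off -0.066
top 0.045 0 z pct  ang off nan
  return _methods._mean(a, axis=axis, dtype=dtype,
  ret = ret.dtype.type(ret / rcount)
```

```bash

python3 -m crank '[[[0,2.6,0],2,190],[[-0.2,5.2,0],4,190],[[-0.2,5.2,0],4,190]]'|bash f.sh; python3 chk.py 14 && python3 -m crank '[[[0,2.6,0],2,190],[[-0.2,5.2,0],4,190],[[-0.2,5.2,0],4,190]]' |bash f.sh; python3 chk.py 14 && python3 -m crank '[[[0,2.6,0],2,190],[[-0.2,5.2,0],4,190],[[-0.2,5.2,0],4,190]]' |bash f.sh; python3 chk.py 14 && python3 -m crank '[[[0,2.6,0],2,190],[[-0.2,5.2,0],4,190],[[-0.2,5.2,0],4,190]]' |bash f.sh;python3 arm.py 4 2>/dev/null
```

```text
eef_pos: [0.5059, 0.1283, 0.1226] contact_force: [-4.3, 3.7, 3.3] 
eef_pos: [0.5094, 0.1242, 0.1228] contact_force: [-3.0, 3.5, 4.5] 
eef_pos: [0.5125, 0.1199, 0.1228] contact_force: [-2.7, 3.2, 3.8] 
eef_pos: [0.5154, 0.1154, 0.1229] contact_force: [-2.6, 3.7, 4.1] 
tool cw 1.251 rad r 0.0751 tool x cw 1.261
side 0.012 77 z pct [0.1138 0.1162 0.1171] ang off 0.207
side 0.03 61 z pct [0.1137 0.1166 0.1172] ang off 0.146
side 0.045 68 z pct [0.1144 0.1162 0.1176] ang off 0.092
top 0.012 22 z pct [0.1001 0.1155 0.1187] ang off -0.28
top 0.03 3 z pct [0.1    0.1001 0.1002] ang off -0.28
top 0.045 0 z pct  ang off nan
```

```bash

python3 -m crank '[[[0,2.6,0],2,190],[[-0.2,5.2,0],4,190],[[-0.2,5.2,0],4,190]]'|bash f.sh; python3 chk.py 14 && python3 -m crank '[[[0,2.6,0],2,190],[[0,2.6,0],2,190]]' |bash f.sh; python3 chk.py 14 && python3 -m crank '[[[0,2.6,0],2,190],[[0,2.6,0],2,190]]' |bash f.sh; python3 chk.py 14 && python3 -m crank '[[[0,2.6,0],2,190],[[0,2.6,0],2,190]]' |bash f.sh;python3 arm.py 5 2>/dev/null
```

```text
eef_pos: [0.5178, 0.1106, 0.1229] contact_force: [-1.6, 4.9, 4.1] 
eef_pos: [0.5189, 0.108, 0.1227] contact_force: [-0.7, 3.9, 2.9] 
eef_pos: [0.5197, 0.1058, 0.1227] contact_force: [-2.4, 4.8, 4.5] 
eef_pos: [0.5209, 0.1025, 0.1225] contact_force: [0.4, 0.8, 0.8] 
tool cw 1.438 rad r 0.0749 tool x cw 1.435
side 0.012 74 z pct [0.1157 0.1177 0.1187] ang off 0.177
side 0.03 58 z pct [0.1161 0.1175 0.1189] ang off 0.094
side 0.045 68 z pct [0.1157 0.1178 0.1192] ang off 0.09
top 0.012 4 z pct [0.0998 0.0999 0.1   ] ang off -0.686
top 0.03 0 z pct  ang off nan
top 0.045 0 z pct  ang off nan
```

On top of the cam. Creeping on.

```bash

python3 -m crank '[[[0,1.3,0],1,190],[[0,2.6,0],2,190],[[0,2.6,0],2,190]]'|bash f.sh; python3 chk.py 8 && python3 -m crank '[[[0,1.3,0],1,190],[[0,1.3,0],1,190]]' |bash f.sh; python3 chk.py 8 && python3 -m crank '[[[0,1.3,0],1,190],[[0,1.3,0],1,190]]' |bash f.sh; python3 chk.py 8 && python3 -m crank '[[[0,1.3,0],1,190],[[0,1.3,0],1,190]]' |bash f.sh;python3 chk.py 8 && python3 -m crank '[[[0,1.3,0],1,190],[[0,1.3,0],1,190]]' |bash f.sh;python3 arm.py 6 2>/dev/null
```

```text
eef_pos: [0.5206, 0.1005, 0.1218] contact_force: [-1.2, 3.9, 1.0] 
eef_pos: [0.5211, 0.099, 0.1219] contact_force: [-0.7, 3.5, 1.6] 
eef_pos: [0.5216, 0.0974, 0.1221] contact_force: [-0.7, 2.3, 0.1] 
eef_pos: [0.5222, 0.0956, 0.1222] contact_force: [0.0, 0.2, 0.1] 
eef_pos: [0.5224, 0.0945, 0.1222] contact_force: [-0.3, 0.7, 0.4] 
tool cw 1.546 rad r 0.0743 tool x cw 1.541
side 0.012 71 z pct [0.1169 0.1182 0.1194] ang off 0.088
side 0.03 57 z pct [0.1158 0.1181 0.119 ] ang off 0.112
side 0.045 64 z pct [0.1166 0.1184 0.1196] ang off 0.096
top 0.012 2 z pct [0.1003 0.1006 0.1008] ang off 0.615
top 0.03 4 z pct [0.1156 0.1182 0.1211] ang off 0.208
top 0.045 0 z pct  ang off nan
```

```bash

python3 -m crank '[[[0,1.3,0],1,190],[[0,1.3,0],1,190]]'|bash f.sh; python3 chk.py 8 && python3 -m crank '[[[0,1.3,0],1,190],[[0,1.3,0],1,190]]' |bash f.sh; python3 chk.py 8 && python3 -m crank '[[[0,1.3,0],1,190],[[0,1.3,0],1,190]]' |bash f.sh; python3 chk.py 8 && python3 -m crank '[[[0,1.3,0],1,190],[[0,1.3,0],1,190]]' |bash f.sh;python3 arm.py 7 2>/dev/null
```

```text
eef_pos: [0.5225, 0.0941, 0.1222] contact_force: [-0.9, 2.5, 0.6] 
eef_pos: [0.5229, 0.0923, 0.1222] contact_force: [0.0, -0.1, 0.3] 
eef_pos: [0.5231, 0.0911, 0.1222] contact_force: [-0.5, 0.7, 0.3] 
eef_pos: [0.5233, 0.0898, 0.1222] contact_force: [-0.8, 1.1, -0.1] 
tool cw 1.61 rad r 0.0744 tool x cw 1.611
side 0.012 70 z pct [0.1162 0.1179 0.1192] ang off 0.183
side 0.03 56 z pct [0.1163 0.1179 0.1193] ang off 0.104
side 0.045 63 z pct [0.1165 0.118  0.119 ] ang off 0.072
top 0.012 12 z pct [0.101  0.1186 0.1203] ang off 0.341
top 0.03 18 z pct [0.118  0.1193 0.121 ] ang off 0.202
top 0.045 0 z pct  ang off nan
```

```bash

python3 -m crank '[[[0,1.3,0],1,190],[[0,1.3,0],1,190]]'|bash f.sh; python3 chk.py 8 && python3 -m crank '[[[0,1.3,0],1,190],[[0,1.3,0],1,190]]' |bash f.sh; python3 chk.py 8 && python3 -m crank '[[[0,1.3,0],1,190],[[0,1.3,0],1,190]]' |bash f.sh; python3 chk.py 8 && python3 -m crank '[[[0,1.3,0],1,190],[[0,1.3,0],1,190]]' |bash f.sh;python3 arm.py 8 2>/dev/null
```

```text
eef_pos: [0.5235, 0.0886, 0.1222] contact_force: [0.6, 0.0, 0.3] 
eef_pos: [0.5236, 0.0873, 0.1221] contact_force: [0.5, 1.5, 0.4] 
eef_pos: [0.5237, 0.0857, 0.1221] contact_force: [0.4, 0.2, 0.0] 
eef_pos: [0.5237, 0.0845, 0.1221] contact_force: [-0.5, -0.7, -0.0] 
tool cw 1.683 rad r 0.0742 tool x cw 1.681
side 0.012 75 z pct [0.1155 0.1181 0.1189] ang off 0.18
side 0.03 52 z pct [0.1164 0.118  0.1189] ang off 0.072
side 0.045 64 z pct [0.1158 0.1176 0.1192] ang off 0.075
top 0.012 34 z pct [0.1167 0.1188 0.1207] ang off 0.232
top 0.03 20 z pct [0.1182 0.1188 0.1201] ang off 0.127
top 0.045 0 z pct  ang off nan
```

```bash

python3 -m crank '[[[0,1.3,0],1,190],[[0,1.3,0],1,190]]'|bash f.sh; python3 chk.py 8 && python3 -m crank '[[[0,1.3,0],1,190],[[0,1.3,0],1,190]]' |bash f.sh; python3 chk.py 8 && python3 -m crank '[[[0,1.3,0],1,190],[[0,1.3,0],1,190]]' |bash f.sh; python3 chk.py 8 && python3 -m crank '[[[0,1.3,0],1,190],[[0,1.3,0],1,190]]' |bash f.sh;python3 arm.py 9 2>/dev/null; python3 -c "
import cv2
a=cv2.imread('pics/a_side9.png')[220:340,250:390];b=cv2.imread('pics/a_top9.png')[220:320,200:320]
cv2.imwrite('pics/k9.png',cv2.hconcat([cv2.resize(a,(400,343)),cv2.resize(b,(400,343))]))"
```

```text
eef_pos: [0.5239, 0.0834, 0.1222] contact_force: [1.2, -0.1, 0.2] 
eef_pos: [0.5237, 0.0805, 0.1215] contact_force: [0.7, -6.6, -2.6] 
eef_pos: [0.5237, 0.0797, 0.1217] contact_force: [0.4, -5.8, -2.3] 
eef_pos: [0.5238, 0.0791, 0.1218] contact_force: [-0.1, -5.0, -2.4] 
tool cw 1.755 rad r 0.0741 tool x cw 1.75
side 0.012 65 z pct [0.1052 0.1066 0.1075] ang off 0.039
side 0.03 53 z pct [0.1051 0.1067 0.1078] ang off 0.017
side 0.045 57 z pct [0.1042 0.1065 0.1077] ang off 0.011
top 0.012 53 z pct [0.1052 0.1079 0.109 ] ang off 0.154
top 0.03 24 z pct [0.1063 0.1079 0.1089] ang off 0.042
top 0.045 0 z pct  ang off nan
```

View pics/k9.png

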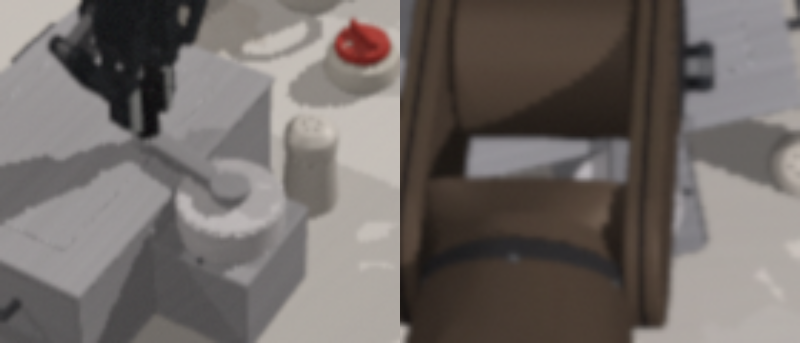

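The handle dropped about 11.5 mm (arm top now at 106.6 mm), so it is in the notch. The side crop shows the arm lying low over the lid, pointing at (140,140). Release and lift.

```bash

python3 -m crank '[[[0,0,0],0,180],[[0,0,0],0,165],[[0,0,0],0,155],[[0,0,0],0,155]]'|bash f.sh; python3 chk.py 4 && python3 -m crank '[[[0,0,-10],0,155],[[0,0,-30],0,155],[[0,0,-60],0,155],[[0,0,-100],0,155],[[0,0,-140],0,155],[[40,0,-180],0,155],[[80,0,-200],0,155],[[80,0,-200],0,155],[[80,0,-200],0,155]]'|bash f.sh
python3 arm.py 10 2>/dev/null
python3 - <<'E'
from h import *
P=np.load('pics/a_side10.npy');T=np.load('pics/a_top10.npy')
for n,Q in(("s",P),("t",T)):
    d=Q[...,:2]-np.array([.4497,.0791]);r=np.hypot(d[...,0],d[...,1]); m=(r<.09)&(Q[...,2]>.103)&(Q[...,2]<.17); k=m&(Q[...,2]>.115)
    q=Q[k];a=Q[m&(r<.06)&(r>.02)];print(n,len(q),q.mean(0) if len(q) else 0,q[:,2].max() if len(q) else 0,np.median(a,0),len(a))
q=np.r_[P.reshape(-1,3),T.reshape(-1,3)]; L=np.stack([q@[.9831,.183,0],q@[-.183,.9831,0],q[:,2]],1)
for y0 in(-.1,.06,.1):
    m=(abs(L[:,0]-.51)<.012)&(abs(L[:,1]-y0)<.015)&(L[:,2]>.03)&(L[:,2]<.12);print("lid front",y0,np.median(L[m,2]))
a=cv2.imread('pics/a_side10.png')[180:380,190:450];cv2.imwrite('pics/k10.png',cv2.resize(a,(780,600)))
E
```

```text
eef_pos: [0.5244, 0.0802, 0.1226] contact_force: [0.9, 0.1, 0.1] 
eef_pos: [0.6045, 0.0801, 0.3227] contact_force: [-0.9, 0.0, -1.3] 
tool cw 1.748 rad r 0.1548 tool x cw 1.75
side 0.012 66 z pct [0.1045 0.1058 0.107 ] ang off 0.025
side 0.03 53 z pct [0.105  0.1058 0.1072] ang off 0.025
side 0.045 59 z pct [0.1047 0.1063 0.1076] ang off -0.019
top 0.012 76 z pct [0.1052 0.1074 0.1091] ang off -0.075
top 0.03 26 z pct [0.1066 0.1076 0.1094] ang off -0.146
top 0.045 16 z pct [0.1058 0.1071 0.1081] ang off -0.137
s 156 [0.51817326 0.07960454 0.13559368] 0.15169330658242486 [0.48821372 0.07795979 0.10624397] 133
t 9 [0.52069009 0.06948899 0.12784252] 0.14445335387672087 [0.48121596 0.07358381 0.10772418] 72
lid front -0.1 0.0953313655019905
lid front 0.06 0.09504916111548067
lid front 0.1 0.09313748210985084
```

View pics/k10.png

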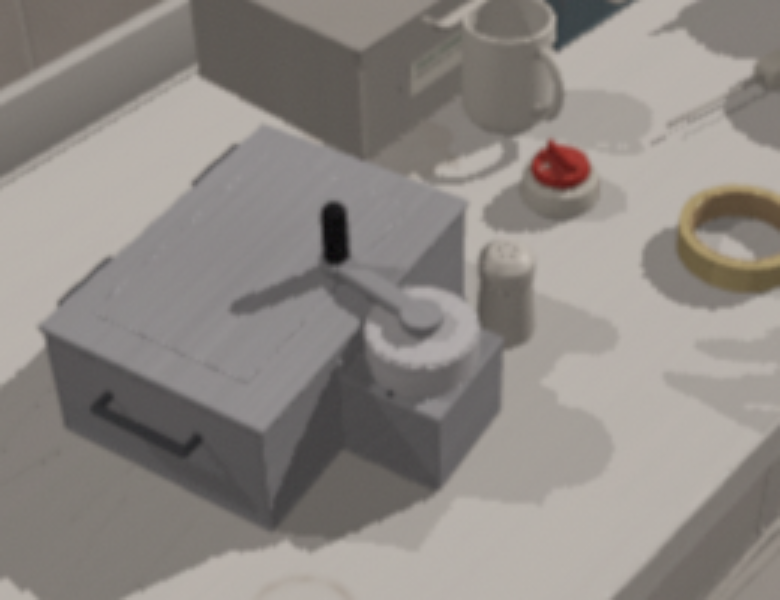

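The picture shows the lid shut. The knob at (335,230) is low, with its top at about 152 mm, so the handle is in the notch. Salt shaker, timer, mug and tape are where they were, and the gripper is clear.

```bash
python3 -c "
from plant import ctrl
print(ctrl.sign_off())"
```

```text
the job is handed in; nothing more can be done
None
```

The lid is shut and the latch handle is resting in its notch, with the gripper clear; contact force read no more than about 7.5 N after any move on the lid or handle, and the job is handed in.

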